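# Turn the nut plate over on the welding slide

## Robot

A 6-joint arm with a two-finger parallel gripper is mounted at the origin on the work surface; the furniture and walls round the work are solid. World frame = base frame: x ahead of the robot, y to its left, z up, the work surface at z = 0. Lengths are in mm, angles in rad, forces in N, time in s.
With the tool pointing down it reaches from about 350 to 875 mm from the base axis. Payload 4.2 kg.
Tool frame: the origin (TCP) lies midway between the tips of the shut fingers; the grasp point (between the pads) lies 19 mm behind it; z points along the fingers, y is the direction in which the jaws open and shut (so a half turn about z gives the same grasp; the last joint's range is limited). The gripper opens to 85 mm and grips with 20 to 120 N. Pads are 22 mm wide; open, the fingers measure 114 mm over their backs; the gripper's body (76 mm by 85 mm) begins 54 mm behind the grasp point. The pads swing forward as they close: fully open they stand 13 mm farther back than shut.
Start: joints at [1.487, 0.385, 0.008, 0, -1.194, -0.259], TCP at [210.046, 588.626, 231.312] pointing down, gripper open.
Joint ranges: [-3.14, 3.14], [-1.21, 2.06], [-1.07, 1.41], [-3.16, 2.05], [-2.99, -0.16], [-3.1, 3.1]. Speed limits (rad/s): [2.79, 2.79, 3.14, 3.14, 3.14, 3.14].

## Interface

Orientations are given as a unit quaternion [x, y, z, w].
In Python, from bench import readout, optics, workorder, nets gives the robot as it stands. The module is installed in compiled form; this text tells all that it offers.
- The arm moves only by the tool move_arm, never from a script. Its argument "steps" is a list of rows, each a list of 7 numbers: the opening, from -1 (shut) to 1 (fully open), so that 0 is half open, then the shift along the world's x, y, z in mm, then the turn, a rotation vector about the world's x, y, z in rad. In form: [[gripper, tx, ty, tz, wx, wy, wz], ...]. A call has 1 to 5 rows; each row is the pose to reach, as a shift and turn from the pose commanded when the call began; what a row does not reach only later rows make up. A row lasts 1/12 s, in which the tool goes at most 41.7 mm and 7.16 degrees, less where a joint would pass 70% of its speed; a pose out of reach is approached as far as the arm can. A call with a gripper value outside its range is refused whole. The fingers move at their own pace and stop on an object; the grip force is fixed at half the most. Time passes only in rows, so rows that repeat a pose let the fingers close. It gives the time, the measured TCP pose, the force and the opening at its end, in the units of the state.
- readout.read_state(): the state, without advancing time (a new reading comes with each control period).
- optics.get_image(name): name is "scene" or "top"; returns a dict with "frame" (420x560x3 uint8, blue, green, red), "fx", "fy", "cx", "cy" (pixels), "rvec" (rotation vector, rad) and "tvec" (3), from world to camera coordinates, as OpenCV has them. Camera axes: x right, y down, z forward; pixel columns grow to the right and rows downward; lengths in mm; the calibration is good to about 2 mm. A picture is of the moment at which its call begins. There is no depth.
- workorder.job_done(): hands the job in, once; it reports no verdict.
Trained networks look in a picture, given as the dict that the camera call returned (one of the last four; its "shot" number tells which), for a name from the list of things; names that differ only in an ending like _2 or _b are one class to them, and where a whole thing is asked for, a point or a joint stands for the part that bears it (a point fixed in the world has none). Each returns a list of dicts, best first, with "conf" (0 to 1); they miss things now and then, are a little off and sometimes report something else, mostly with a low value. They report only what shows in the picture. A call takes as long as a camera call.
- nets.silhouettes(name, picture): "region" (420x560 bool, what is visible of it) and "extent" ([left, top, right, bottom] in pixels, round what is visible of it).
- nets.tip_of(name, picture): "uv" ([column, row] in pixels: a listed point, or the origin of a listed thing).
The state is a dict: "clock": time; "joints": joint angles; "joint_vel": joint speeds; "joint_efforts": joint torques, N m; "position": TCP position; "ee_rot": TCP orientation; "contact_force": force on the tool from outside, world axes, zero at the start; "wrist_torque": the same for the moment, N m; "gripper_width": finger opening in mm.
Only numpy, scipy, OpenCV 4.12 (cv2) and the standard library are available. Lean on these libraries where they do the work, as an engineer would, in place of code of your own. Each camera call takes 0.05 s, during which the arm holds its last target.

## Task

The steel plate with the nut welded on it lies nut-up at the near end of the angle-iron slide. Using fingertips only, push it along the rails up against the two small stop lugs, push its near edge up so that it stands against the lugs and tips over them nut-down, then push it on until it lies flat between the rails' guides, home against the angle-iron end stop. Never grip it or lift it off the slide, and leave the tin, the bolt, the chisel and the pipe stub where they are.

Things in the scene. Friction and masses are not known exactly. Their poses are not given: they have to be found in the camera images.
- slide: Fixed jig of two angle-iron rails on feet. Origin on the table, midway between the rails, at the near face of the stop lugs; x along the rails from the near end (x = -170 mm) to the far end (+136 mm), z up. Flat ledges carry the plate: tops 40 mm above the table, at |y| = 35 to 65 mm. The guides outside them (inner faces at |y| = 60 mm) rise 12 mm above the ledges.
- gap_start (a point): point at the near end of the 70 mm wide gap between the two ledges (x = -170 mm, y = 0, z = 40 mm in the slide's frame). The gap runs the whole length of the slide and is open down to the table, save for two tie bars lying on the table, 6 mm high and 34 mm wide, at x = -140 and x = +105 mm; a finger can travel along it, below the plate's level.
- lugs (a point): point midway between the two stop lugs, on their near face, at ledge height (x = 0, y = 0, z = 40 mm in the slide's frame). One lug stands on each ledge, 10 mm high, from x = 0 to 8 mm and |y| = 36 to 54 mm; nothing crosses the gap between them.
- end_stop (a point): middle of the near face of the end stop, at ledge height (x = 94 mm, y = 0, z = 40 mm in the slide's frame): a piece of angle iron fixed across the rails, its upright rising 40 mm above the ledges
- nut_plate: Loose steel plate, 80 mm along its x, 112 mm along its y, 6 mm thick, 0.4 to 0.65 kg, with holes and a hexagon nut (36 mm across flats, 19 mm high) welded in the middle of one face. Origin at the centre of the face without the nut; z points out through the nut. It starts nut-up on both ledges, its x along the slide's x, 15 to 50 mm short of the lugs.
- plate_far_edge (a point): middle of the plate's edge that faces the lugs at the start, at half thickness (x = +40, y = 0, z = 3 mm in the plate's frame). The plate pivots on this edge; once past upright it falls over the lugs by itself and rests with this edge propped on them. Pushed on some 25 mm by this edge it drops flat, nut hanging in the gap, and meets the end stop.
- plate_near_edge (a point): middle of the plate's edge nearer the robot at the start, at half thickness (x = -40, y = 0, z = 3 mm in the plate's frame). From the gap a fingertip reaches under it; about 3 N upward, pushed against the lugs, raises it. Sliding the plate takes up to about 6 N. After the turn this edge meets the end stop.
- tin: orange grease tin with grey lid, 67 mm wide, 60 mm high, standing loose to the left of the slide; origin at the centre of its underside; leave alone
- tall_bolt: rusty hexagon bolt standing on its head, 34 mm wide, 87 mm high, loose to the left of the slide; origin at the centre of its underside; leave alone
- chisel: dark cold chisel, 180 mm long, 21 mm wide, 18 mm high, lying loose to the right of the slide, roughly along it; origin at the centre of its underside; leave alone
- stub: rusty stub of pipe, 43 mm wide, 54 mm high, standing loose to the right of the slide, beyond the chisel; origin at the centre of its underside; leave alone

How it is judged (in metres and radians):
On the way, in this order (a step that is already met when the one before it is completed fails the run):
1. the plate, still nut-up, has been pushed up to the stop lugs (x of plate_far_edge in the frame of slide above -0.006 m and angle between nut_plate's own z axis and vertical below 0.7 rad), for 0.05 s.
2. the plate stands upright on its far edge, against the lugs (angle between nut_plate's own z axis and vertical between 1.2 and 2.1 rad and x of plate_far_edge in the frame of slide between -0.025 and 0.02 m and z of plate_far_edge in the frame of slide below 0.06 m), for 0.05 s.
At the end, for the whole second after the job is handed in: The plate lies at rest nut-down, flat on both ledges (within 4 degrees and 2.5 mm of height) beyond the lugs, its leading edge within 4 mm of the end stop (angle between nut_plate's own z axis and vertical above 3.07 rad and z of nut_plate in the frame of slide between 0.0435 and 0.0485 m and x of plate_near_edge in the frame of end_stop between -0.004 and 0.003 m and linear speed of nut_plate below 0.01 m/s); the robot touches nothing.
It fails at once if the plate was lifted off the slide: its far edge (the one that should stay down on the rails at the lugs) rose more than 35 mm above the ledges (z of plate_far_edge in the frame of slide above 0.078 m).
It fails at once if the whole plate was lifted more than 35 mm beyond the height of standing on edge (z of nut_plate in the frame of slide above 0.115 m).
It fails at once if the tin, bolt, chisel or pipe stub was moved more than 15 mm (distance of any of tin, tall_bolt, chisel, stub from where it was at the start of the episode above 0.015 m).
It also fails if it takes over 48 s, if anything falls off the work surface, if the arm or the gripper's body presses on something with over 40 N, if the wrist force passes 120 N, or if a joint passes its speed limit or range.

## Working session

There is one attempt and no reset: what is moved stays moved. The work goes in short steps, Python scripts to look and compute and a tool call to move; the robot and the scene stay as the last step left them, time stands still between calls to the robot, and variables do not carry over. Pictures are saved under pics/ and viewed, and the job is handed in when it is done.

Besides the shell and the picture viewer there is one more tool, called after ">>>" as name([rows], argument=value, ...), one row to a line, values as JSON. move_arm: Moves the arm, as the interface text tells. Its arguments: {"type":"object","properties":{"steps":{"type":"array","items":{"type":"array","items":{"type":"number"}}}},"required":["steps"]}

```bash
mkdir -p pics; cat > h.py <<'E'
import numpy as np, cv2
from bench import readout, optics, workorder, nets
def P(d):
    R,_=cv2.Rodrigues(np.array(d["rvec"],float)); return R,np.array(d["tvec"],float).ravel()
def proj(d,X):
    R,t=P(d); c=R@np.array(X,float)+t; return np.array([d["fx"]*c[0]/c[2]+d["cx"],d["fy"]*c[1]/c[2]+d["cy"]])
def ray(d,uv):
    R,t=P(d); v=R.T@np.array([(uv[0]-d["cx"])/d["fx"],(uv[1]-d["cy"])/d["fy"],1.]); return -R.T@t,v/np.linalg.norm(v)
def onz(d,uv,z):
    o,v=ray(d,uv); return o+v*(z-o[2])/v[2]
def tri(obs):
    A=np.zeros((3,3));b=np.zeros(3)
    for d,uv in obs:
        o,v=ray(d,uv);M=np.eye(3)-np.outer(v,v);A+=M;b+=M@o
    X=np.linalg.solve(A,b); return X,[np.round(proj(d,X)-uv,1) for d,uv in obs]
E
python3 - <<'E'
from h import *
s=readout.read_state();print({k:np.round(v,3).tolist() for k,v in s.items()})
D={}
for n in("scene","top"):
    d=optics.get_image(n);D[n]=d;cv2.imwrite(f"pics/{n}0.png",d["frame"])
    o,v=ray(d,(280,210));print(n,d["fx"],np.round(o),np.round(v,2))
for k in["gap_start","lugs","end_stop","nut_plate","plate_far_edge","plate_near_edge","tin","tall_bolt","chisel","stub","slide"]:
    o=[]
    for n in D:
        r=nets.tip_of(k,D[n])
        print(k,n,[(np.round(q["uv"],1).tolist(),round(q["conf"],2)) for q in r[:2]])
        if r:o.append((D[n],np.array(r[0]["uv"])))
    if len(o)==2:
        X,e=tri(o);print("   ",np.round(X,1),e)
E
```

```text
{'clock': 0.0, 'joints': [1.487, 0.386, 0.007, -0.001, -1.194, -0.259], 'joint_vel': [0.002, -0.001, -0.0, 0.001, 0.001, 0.001], 'joint_efforts': [0.0, -39.229, 18.84, 4.186, -0.005, -0.0], 'position': [209.859, 588.086, 230.195], 'ee_rot': [0.985, -0.171, -0.0, 0.001], 'contact_force': [0.804, 0.12, -0.586], 'wrist_torque': [-0.029, 0.016, -0.062], 'gripper_width': 85.509}
scene 539.9992388235182 [-167. -256.  766.] [ 0.68  0.29 -0.67]
top 481.92236065932997 [ 367.   59. 1296.] [ 0.13  0.04 -0.99]
gap_start scene [([318.2, 298.2], 0.87)]
gap_start top [([356.6, 265.8], 0.71)]
    [391.1 -92.4  44.8] [array([ 1.3, -0.2]), array([-0.8,  0.4])]
lugs scene [([374.8, 242.8], 0.59)]
lugs top [([372.9, 205.0], 0.59)]
    [ 551.4 -141.9   44.4] [array([-1.6,  0.2]), array([ 1.1, -0.4])]
end_stop scene [([396.5, 215.4], 0.81)]
end_stop top []
nut_plate scene [([349.2, 268.9], 0.91)]
nut_plate top [([365.7, 233.7], 0.64)]
    [ 475.1 -119.2   42.2] [array([ 0.2, -0. ]), array([-0.1,  0. ])]
plate_far_edge scene []
plate_far_edge top [([368.5, 213.6], 0.84), ([312.3, 178.0], 0.29)]
plate_near_
[... 181 characters left out ...]
ene [([309.8, 212.5], 0.82)]
tin top [([312.6, 174.3], 0.57)]
    [643.8  16.2 -10.9] [array([-0.3,  0. ]), array([ 0.2, -0.1])]
tall_bolt scene [([278.0, 248.6], 0.88)]
tall_bolt top [([304.6, 225.5], 0.49)]
    [501.6  34.7   7.5] [array([-2.4,  0.2]), array([ 1.6, -0.8])]
chisel scene [([423.0, 325.3], 0.9)]
chisel top [([417.2, 254.2], 0.79)]
    [ 424.9 -261.3   13.4] [array([-1.8,  0.1]), array([ 1.1, -0.3])]
stub scene [([454.6, 277.4], 0.84)]
stub top [([428.9, 199.5], 0.47)]
    [ 573.3 -298.4   -7.4] [array([ 0.7, -0.1]), array([-0.4,  0.1])]
slide scene [([371.7, 259.5], 0.88)]
slide top [([368.6, 210.6], 0.84)]
    [ 542.9 -139.2    5.8] [array([-3.2,  0.3]), array([ 2.1, -0.8])]
```

```bash
python3 - <<'E'
import cv2
for n,(x0,y0,x1,y1) in {"scene":(230,160,490,355),"top":(270,120,470,270)}.items():
    a=cv2.imread(f"pics/{n}0.png")[y0:y1,x0:x1]
    f=800/(x1-x0); f=min(f,600/(y1-y0)); cv2.imwrite(f"pics/{n}0c.png",cv2.resize(a,None,fx=f,fy=f,interpolation=cv2.INTER_CUBIC))
E
```

```text
(no output)
```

View pics/scene0.png

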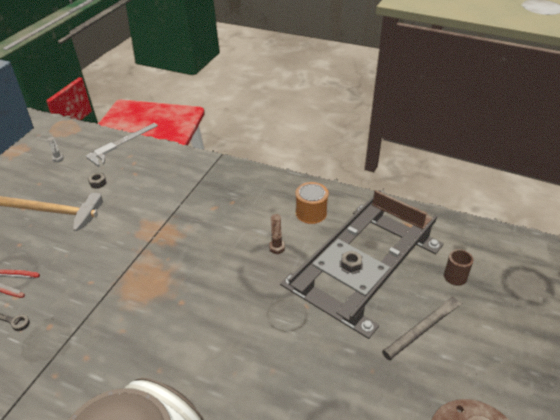

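View pics/scene0c.png

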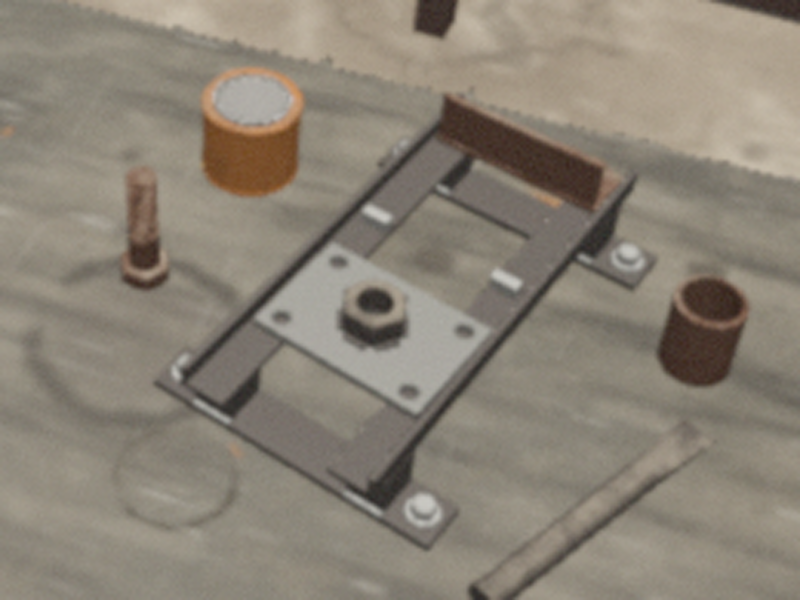

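View pics/top0c.png

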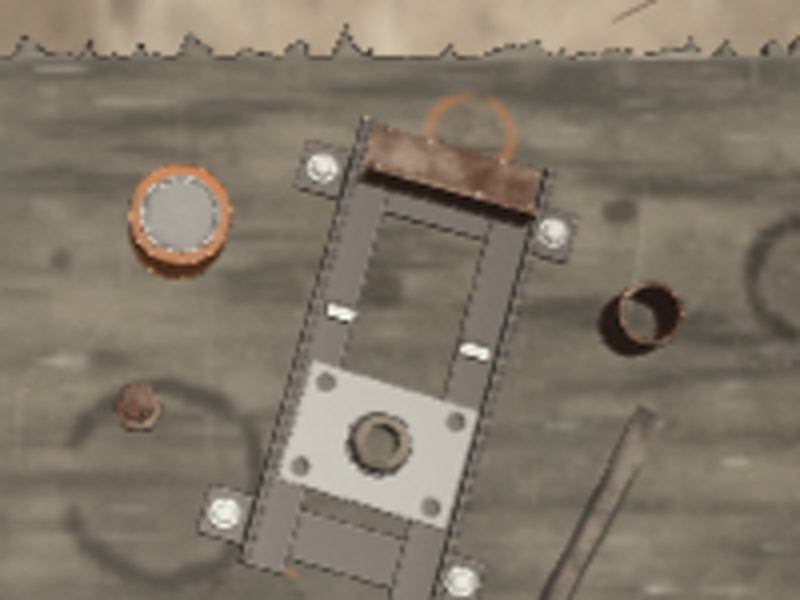

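```bash
cat > fit.py <<'E'
from h import *
from scipy.optimize import least_squares
def fit(S,T):
    sc=lambda p:np.array(p)/ (800/260)+[230,160]; tc=lambda p:np.array(p)/4+[270,120]
    L=[(S,sc((377,214)),(4,45,50)),(S,sc((506,280)),(4,-45,50)),(T,tc((341,312)),(4,45,50)),(T,tc((475,352)),(4,-45,50)),
     (S,(318.2,298.2),(-170,0,40)),(T,(356.6,265.8),(-170,0,40)),(S,(374.8,242.8),(0,0,40)),(T,(372.9,205.),(0,0,40)),(S,(396.5,215.4),(94,0,40)),
     (T,tc((381,214)),(85,35,40)) if 0 else (T,tc((372,181)),(94,60,40))]
    def w(p,X):
        c,s=np.cos(p[2]),np.sin(p[2]); return np.array([p[0]+c*X[0]-s*X[1],p[1]+s*X[0]+c*X[1],X[2]+p[3]])
    f=lambda p:np.concatenate([proj(d,w(p,X))-uv for d,uv,X in L])
    r=least_squares(f,[548,-140,-.3,0],loss='soft_l1'); return r.x,f(r.x).reshape(-1,2),w
E
python3 - <<'E'
from fit import *
S=optics.get_image("scene");T=optics.get_image("top")
p,e,w=fit(S,T);print(p);print(e.round(1))
for n,d,(x0,y0,x1,y1) in (("scene",S,(230,160,490,355)),("top",T,(270,120,470,270))):
    f=min(800/(x1-x0),600/(y1-y0)); a=cv2.resize(d["frame"][y0:y1,x0:x1],None,fx=f,fy=f,interpolation=cv2.INTER_CUBIC)
    def ln(A,B,c):
        q=[tuple(((proj(d,w(p,X))-[x0,y0])*f).astype(int).tolist()) for X in(A,B)];cv2.line(a,*q,c,1)
    for s in(1,-1):
        ln((-170,35*s,40),(136,35*s,40),(0,255,0)); ln((-170,60*s,52),(136,60*s,52),(0,0,255)); ln((0,36*s,50),(0,54*s,50),(255,0,0));ln((-170,35*s,40),(-170,60*s,40),(0,255,0))
    ln((94,-60,80),(94,60,80),(255,255,0));ln((94,-60,40),(94,60,40),(255,255,0))
    cv2.imwrite(f"pics/{n}_ov.png",a)
i=np.array([np.cos(p[2]),np.sin(p[2])]);j=np.array([-i[1],i[0]])
for q in [(475.1,-119.2),(445.1,-104.4)]: v=np.array(q)-p[:2];print(v@i,v@j)
r=nets.tip_of("plate_far_edge",T);print(r and [(q["uv"],q["conf"]) for q in r]); 
if r: v=onz(T,r[0]["uv"],43)[:2]-p[:2];print(v@i,v@j)
# plate corners top from crop
for c in[(311,361),(479,410),(445,528),(279,480)]:
    v=onz(T,np.array(c)/4+[270,120],46)[:2]-p[:2];print(v@i,v@j)
E
```

```text
[ 5.51395948e+02 -1.39081283e+02 -2.87122982e-01  2.51405786e+00]
[[ 0.4 -1.7]
 [ 0.2 -1.8]
 [ 1.8 -0.2]
 [ 1.8 -0.4]
 [-0.1  1.6]
 [-1.5  1.4]
 [-3.2  0.5]
 [-0.1 -0.3]
 [ 0.5  1.1]
 [-2.6 -0.5]]
-78.80285306649247 -2.5391719173427103
-111.76600459242366 3.159129713713755
[([367.0, 213.6], 0.93)]
-27.04175291675519 8.221772163789613
-33.42891058170285 58.93938844188968
-33.07577890156965 -54.22011925088682
-113.20000980322091 -53.346413087090575
-114.19567819273384 57.49927387967761
```

View pics/top_ov.png

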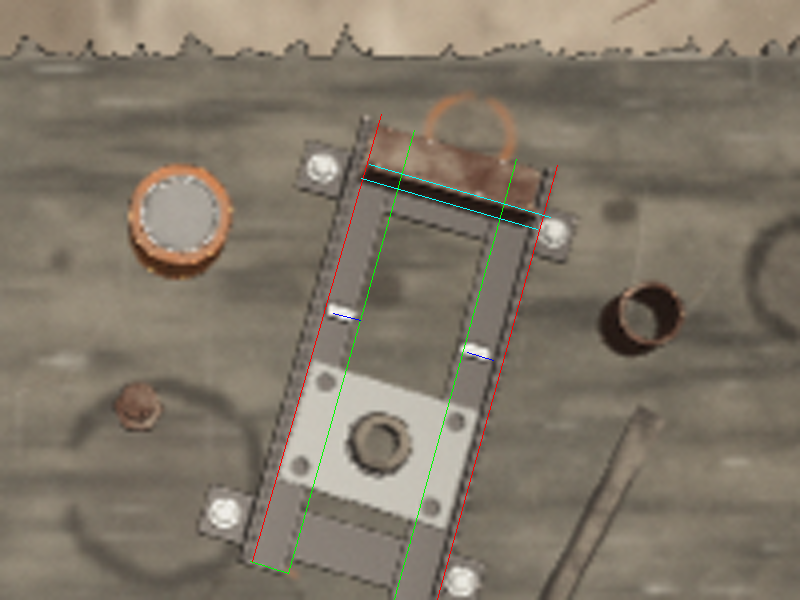

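View pics/scene_ov.png

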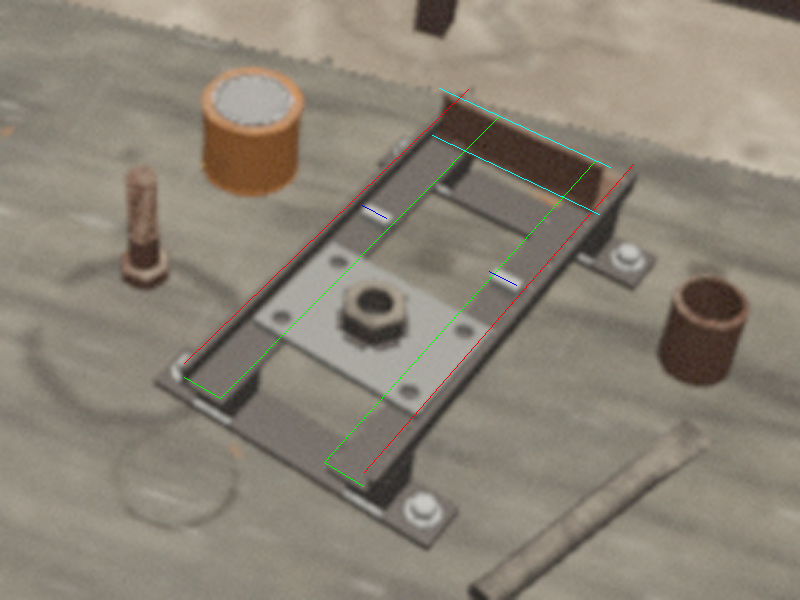

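```bash
cat > fit.py <<'E'
from h import *
from scipy.optimize import least_squares
sc=lambda p:np.array(p)/ (800/260)+[230,160]; tc=lambda p:np.array(p)/4+[270,120]
def w(p,X):
    c,s=np.cos(p[2]),np.sin(p[2]); return np.array([p[0]+c*X[0]-s*X[1],p[1]+s*X[0]+c*X[1],X[2]])
def fit(S,T):
    # pt picks (both coords) ; line picks: (view,pixel,A,B) -> perpendicular distance
    L=[(S,sc((377,214)),(4,45,50)),(S,sc((506,280)),(4,-45,50)),(T,tc((341,312)),(4,45,50)),(T,tc((475,352)),(4,-45,50)),
     (S,sc((228,405)),(-170,35,40)),(S,sc((331,470)),(-170,-35,40)),(T,tc((282,572)),(-170,35,40))]
    N=[(T,tc(q),(-170,35*s,40),(136,35*s,40)) for s,q in((1,(376,235)),(1,(345,350)),(-1,(487,237)),(-1,(399,570)),(-1,(463,330)))]
    N+=[(S,sc(q),(-170,35*s,40),(136,35*s,40)) for s,q in((1,(430,195)),(1,(375,255)),(1,(270,355)),(-1,(525,245)),(-1,(345,455)))]
    def f(p):
        o=[];dx={id(S):p[3:5],id(T):p[5:7]}
        for d,uv,X in L:o+=list(proj(d,w(p,X))+dx[id(d)]-uv)
        for d,uv,A,B in N:
            a,b=proj(d,w(p,A)),proj(d,w(p,B));t=(b-a)/np.linalg.norm(b-a);r=np.array(uv)-a-dx[id(d)];o.append(t[0]*r[1]-t[1]*r[0])
        return np.array(o+list(p[3:]*1.0))
    r=least_squares(f,[548,-140,-.3,0,0,0,0],loss='soft_l1'); return r.x,f(r.x),w
E
cat > ov.py <<'E'
from fit import *
import sys
def overlay(d,n,p,off,fn,plate=None):
    x0,y0,x1,y1=(230,160,490,355) if n=="scene" else (270,120,470,270)
    f=min(800/(x1-x0),600/(y1-y0)); a=cv2.resize(d["frame"][y0:y1,x0:x1],None,fx=f,fy=f,interpolation=cv2.INTER_CUBIC)
    def ln(A,B,c):
        q=[tuple(((proj(d,w(p,X))+off+.5-[x0,y0])*f).astype(int).tolist()) for X in(A,B)];cv2.line(a,*q,c,1)
    for s in(1,-1):
        ln((-170,35*s,40),(136,35*s,40),(0,255,0)); ln((-170,60*s,52),(136,60*s,52),(0,0,255)); ln((0,36*s,50),(0,54*s,50),(255,0,0));ln((-170,35*s,40),(-170,60*s,40),(0,255,0))
    ln((94,-60,80),(94,60,80),(255,255,0));ln((94,-60,40),(94,60,40),(255,255,0))
    cv2.imwrite(fn,a)
E
python3 - <<'E'
from ov import *
S=optics.get_image("scene");T=optics.get_image("top")
p,e,w=fit(S,T);print(p.round(3));print(e.round(1))
overlay(S,"scene",p,p[3:5],"pics/scene_ov2.png");overlay(T,"top",p,p[5:7],"pics/top_ov2.png")
i=np.array([np.cos(p[2]),np.sin(p[2])]);j=np.array([-i[1],i[0]])
for c in[(311,361),(479,410),(445,528),(279,480)]:
    v=onz(T,tc(c)-p[5:7],46)[:2]-p[:2];print(v@i,v@j)
for c in[(333,242),(493,328),(417,417),(255,318)]:
    v=onz(S,sc(c)-p[3:5],46)[:2]-p[:2];print(v@i,v@j)
E
```

```text
[ 5.51280e+02 -1.39528e+02 -2.74000e-01  4.85000e-01  6.17000e-01
 -1.73600e+00 -1.44000e-01]
[ 0.8  0.1  0.9 -0.3  0.1  0.1  0.1 -0.6 -1.   0.5 -0.3 -0.2  0.7  0.6
 -0.2 -0.2  0.   0.   0.2  0.4  1.1 -1.  -0.   0.6  0.5  0.6 -1.7 -0.1]
-31.797848855262263 55.378501754603455
-32.91172624001677 -57.742560131784956
-113.01673994700424 -55.7984124070411
-112.5752912905198 55.01838891394427
-30.1406950697421 56.20838131440391
-32.21176590191411 -55.46277465275122
-115.183778419829 -55.16475744013426
-110.15515785341968 57.41898612655605
```

View pics/top_ov2.png

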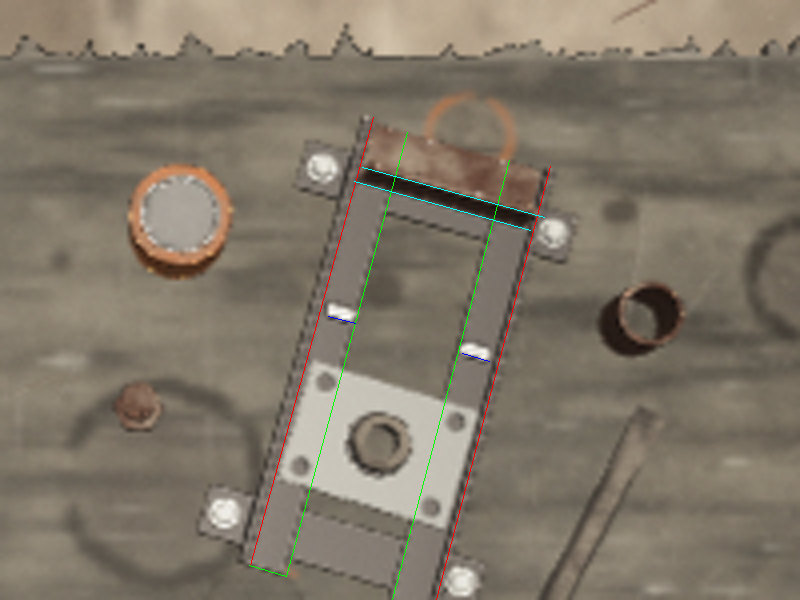

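View pics/scene_ov2.png

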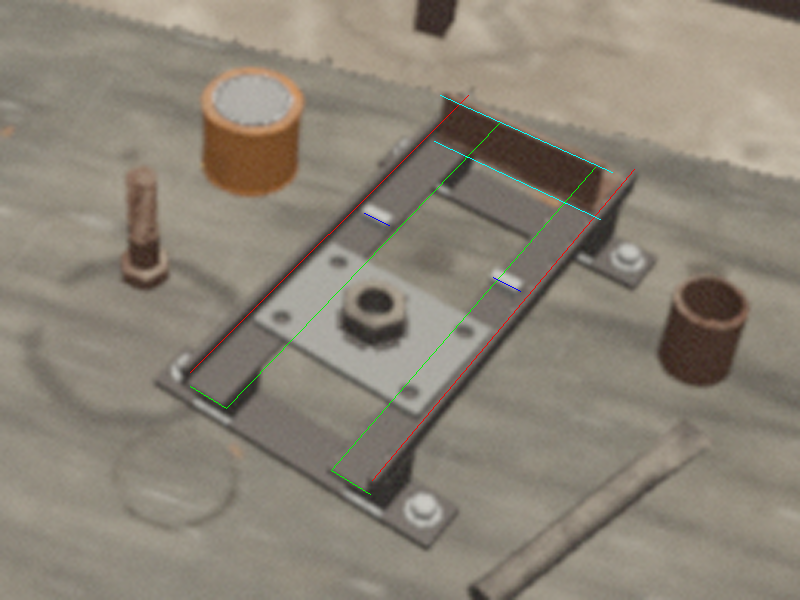

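>>> move_arm([
  [-1,11.6,-39.3,0,0,0,0.07],
  [-1,23.2,-78.6,0,0,0,0.07],
  [-1,34.8,-117.9,0,0,0,0.07],
  [-1,46.4,-157.2,0,0,0,0.07],
  [-1,58,-196.5,0,0,0,0.07],
])

```text
clock: 1.87
position: [268.2, 390.2, 231.3]
ee_rot: [0.991, -0.136, 0.0, -0.0]
contact_force: [0.5, 0.1, 0.9]
gripper_width: 25.3
```

>>> move_arm([
  [-1,11.6,-39.3,0,0,0,0],
  [-1,23.2,-78.6,0,0,0,0],
  [-1,34.8,-117.9,0,0,0,0],
  [-1,46.4,-157.2,0,0,0,0],
  [-1,58,-196.5,0,0,0,0],
])

```text
clock: 2.28
position: [326.0, 193.7, 231.7]
ee_rot: [0.991, -0.135, 0.0, -0.001]
contact_force: [1.5, 0.2, -0.4]
gripper_width: -0.1
```

>>> move_arm([
  [-1,11.6,-39.3,0,0,0,0],
  [-1,23.2,-78.6,0,0,0,0],
  [-1,34.8,-117.9,0,0,0,0],
  [-1,46.4,-157.2,0,0,0,0],
  [-1,58,-196.5,0,0,0,0],
])

```text
clock: 2.7
position: [384.1, -2.8, 232.0]
ee_rot: [0.991, -0.136, 0.001, -0.001]
contact_force: [1.0, 1.0, 0.4]
gripper_width: 0.0
```

>>> move_arm([
  [-1,10,-33,0,0,0,0],
  [-1,20,-66,0,0,0,0],
  [-1,30.5,-98.3,0,0,0,0],
  [-1,30.5,-98.3,-40,0,0,0],
  [-1,30.5,-98.3,-80,0,0,0],
])

```text
clock: 3.12
position: [416.9, -100.9, 152.3]
ee_rot: [0.99, -0.138, 0.004, -0.001]
contact_force: [0.9, -0.1, -2.0]
gripper_width: 0.1
```

```bash
cat > look.py <<'E'
import sys
from ov import *
p=np.array([551.3,-139.5,-.275])
n=sys.argv[1]
for v in sys.argv[2:]:
    d=optics.get_image(v); overlay(d,v,p,np.array([.5,.6]) if v=="scene" else np.array([-1.7,-.1]),f"pics/{v}_{n}.png")
s=readout.read_state();v=s["position"]-np.array([*p[:2],0]);c,q=np.cos(p[2]),np.sin(p[2])
print("tcp slide",np.round([c*v[0]+q*v[1],-q*v[0]+c*v[1],v[2]],1),"F",np.round(s["contact_force"],1),s["clock"])
E
python3 look.py a scene top
```

```text
tcp slide [-147.    -0.5  146.5] F [ 0.   0.9 -0.3] 3.2167
```

View pics/scene_a.png

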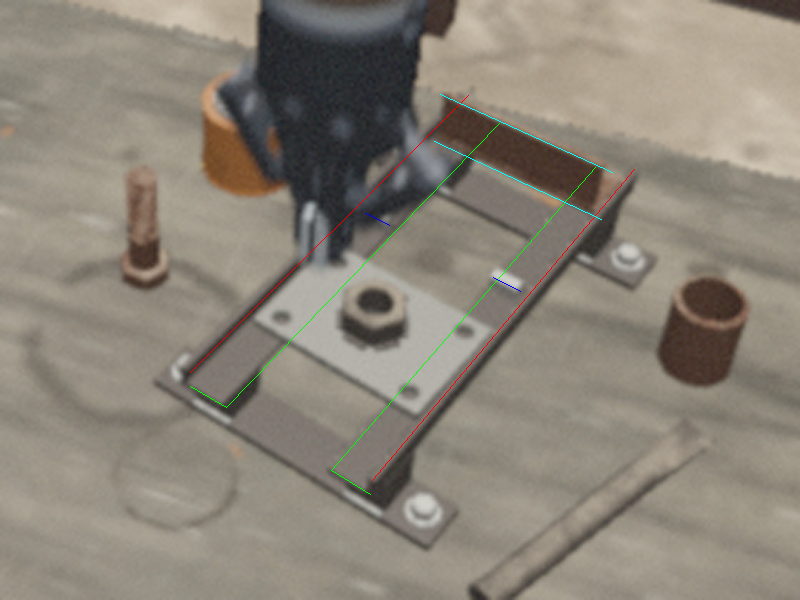

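View pics/top_a.png

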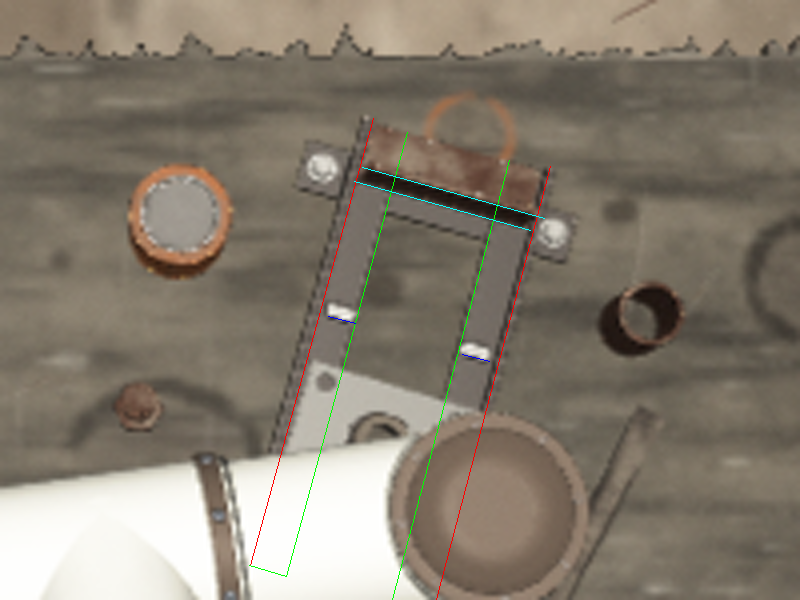

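>>> move_arm([
  [-1,0,0,-40,0,0,0],
  [-1,0,0,-80,0,0,0],
  [-1,0,0,-110,0,0,0],
  [-1,0,0,-125,0,0,0],
  [-1,0,0,-125,0,0,0],
])

```text
clock: 3.63
position: [414.1, -98.9, 25.2]
ee_rot: [0.991, -0.135, -0.002, 0.001]
contact_force: [0.2, 0.1, -0.1]
gripper_width: 0.3
```

```bash
python3 look.py b scene
```

```text
tcp slide [-141.8    2.3   26.7] F [ 0.6 -0.5  0.6] 3.6833
```

View pics/scene_b.png

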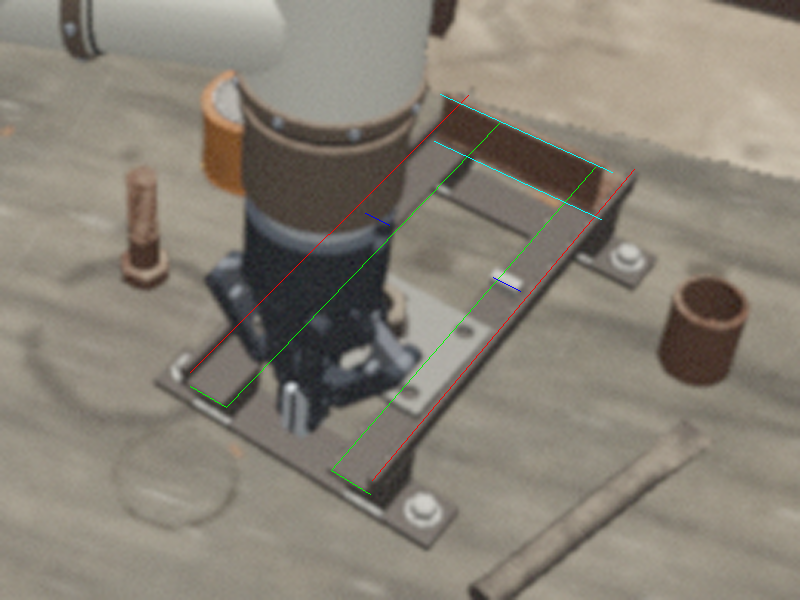

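>>> move_arm([
  [-1,9.6,-2.7,0,0,0,0],
  [-1,17.3,-4.9,0,0,0,0],
  [-1,23.1,-6.5,0,0,0,0],
  [-1,28.9,-8.1,0,0,0,0],
  [-1,34.6,-9.8,0,0,0,0],
])

```text
clock: 4.1
position: [449.2, -109.2, 27.0]
ee_rot: [0.991, -0.136, -0.0, -0.0]
contact_force: [-3.8, 0.7, 2.3]
gripper_width: 0.1
```

>>> move_arm([
  [-1,2.9,-0.8,0,0,0,0],
  [-1,5.8,-1.6,0,0,0,0],
  [-1,8.7,-2.4,0,0,0,0],
  [-1,8.7,-2.4,0,0,0,0],
])

```text
clock: 4.43
position: [458.6, -111.5, 26.3]
ee_rot: [0.991, -0.136, 0.0, 0.0]
contact_force: [-0.6, -0.6, 0.2]
gripper_width: -0.3
```

```bash
python3 look.py c scene top
```

```text
tcp slide [-96.8   1.8  26.3] F [-2.1 -1.1  0. ] 4.5333
```

View pics/scene_c.png

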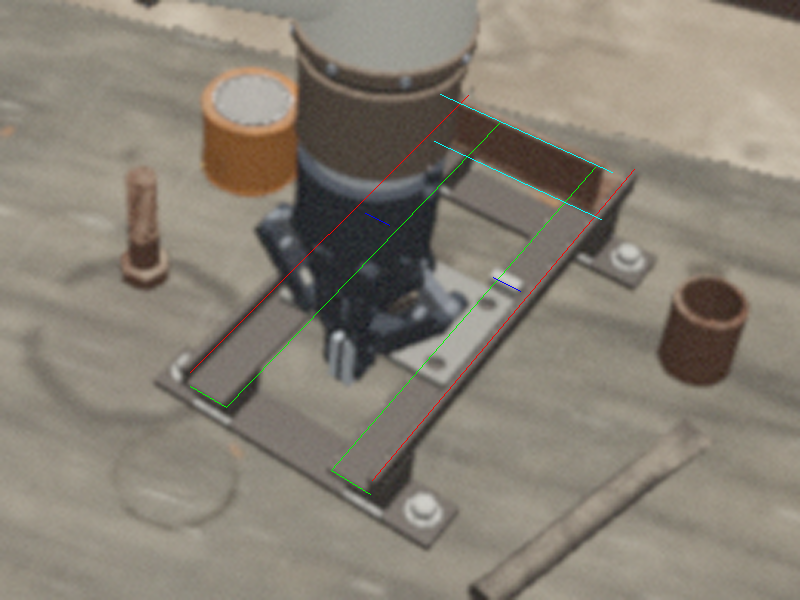

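View pics/top_c.png

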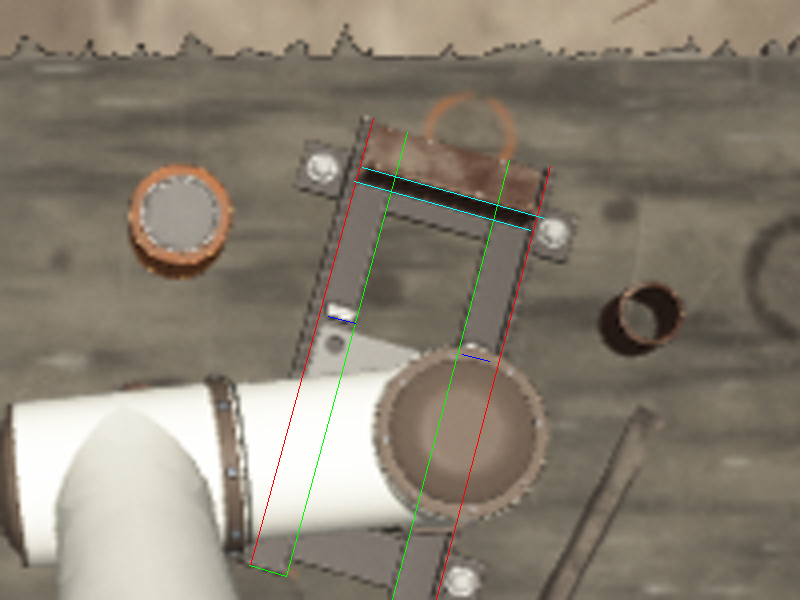

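>>> move_arm([
  [-1,1.9,-0.5,0,0,0,0],
  [-1,3.8,-1.1,0,0,0,0],
  [-1,5.0,-1.4,0,0,0,0],
  [-1,5.0,-1.4,0,0,0,0],
])

```text
clock: 4.87
position: [463.2, -112.8, 26.2]
ee_rot: [0.991, -0.136, 0.0, -0.0]
contact_force: [-1.7, -0.0, 0.1]
gripper_width: 0.0
```

>>> move_arm([
  [-1,1.0,-0.3,0,0,0,0],
  [-1,1.9,-0.5,0,0,0,0],
  [-1,1.9,-0.5,0,0,0,0],
])

```text
clock: 5.12
position: [464.1, -113.2, 26.2]
ee_rot: [0.991, -0.136, -0.001, 0.0]
contact_force: [-4.0, 3.0, 2.1]
gripper_width: -0.2
```

>>> move_arm([
  [-1,1.0,-0.3,0,0,0,0],
  [-1,1.9,-0.5,0,0,0,0],
  [-1,1.9,-0.5,0,0,0,0],
])

```text
clock: 5.37
position: [464.0, -113.5, 25.9]
ee_rot: [0.991, -0.136, -0.003, 0.0]
contact_force: [-7.1, 4.4, 5.3]
gripper_width: 0.4
```

```bash
python3 look.py d scene top
```

```text
tcp slide [-91.1   1.3  25.9] F [-7.4  5.   5.1] 5.4667
```

View pics/top_d.png

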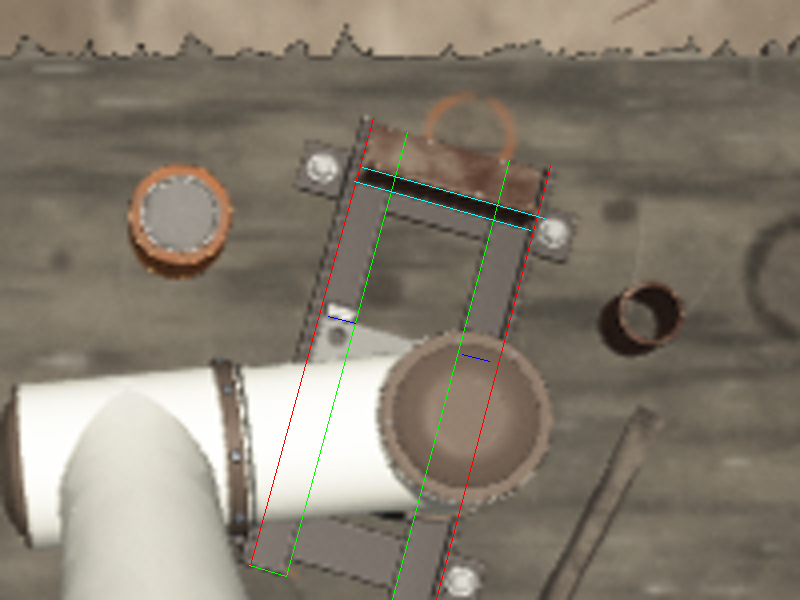

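>>> move_arm([
  [-1,-10,2.8,0,0,0,0],
  [-1,-24,6.8,0,0,0,0],
  [-1,-38.5,10.9,0,0,0,0],
  [-1,-38.5,10.9,0,0,0,0],
])

```text
clock: 5.8
position: [426.8, -102.6, 26.4]
ee_rot: [0.991, -0.136, 0.0, -0.0]
contact_force: [-0.1, -0.4, 0.6]
gripper_width: 0.2
```

>>> move_arm([
  [-1,0,0,0,-0.033,-0.117,0],
  [-1,0,0,0,-0.066,-0.234,0],
  [-1,0,0,0,-0.1,-0.352,0],
  [-1,0,0,0,-0.133,-0.47,0],
  [-1,0,0,0,-0.166,-0.587,0],
])

```text
clock: 6.22
position: [445.2, -112.3, 70.5]
ee_rot: [0.981, -0.14, 0.124, 0.045]
contact_force: [0.5, -1.4, 0.2]
gripper_width: -0.1
```

```bash
python3 look.py e scene; python3 -c "
from h import *
from scipy.spatial.transform import Rotation as R
s=readout.read_state();print(R.from_quat(s['ee_rot']).as_matrix().round(3),np.round(s['joints'],2))"
```

```text
tcp slide [-104.8   -0.7   71.5] F [1.6 1.3 1.2] 6.2667
[[ 0.931 -0.28   0.235]
 [-0.256 -0.958 -0.125]
 [ 0.26   0.056 -0.964]] [ 0.06  0.2  -1.02  0.9  -0.18  0.35]
```

View pics/scene_e.png

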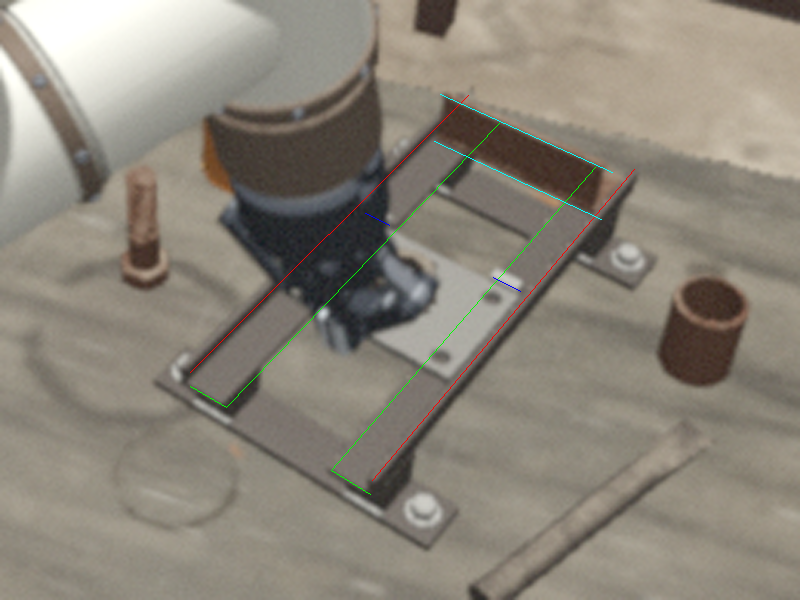

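>>> move_arm([
  [-1,0,0,0,0.033,0.117,0],
  [-1,0,0,0,0.066,0.234,0],
  [-1,0,0,0,0.1,0.352,0],
  [-1,0,0,0,0.133,0.47,0],
  [-1,0,0,0,0.166,0.587,0],
])

```text
clock: 6.68
position: [447.4, -109.3, 69.3]
ee_rot: [0.988, -0.138, -0.06, 0.027]
contact_force: [1.0, -1.4, 0.2]
gripper_width: 0.0
```

```bash
cat > js.py <<'E'
from h import *
from scipy.spatial.transform import Rotation as R
s=readout.read_state();M=R.from_quat(s['ee_rot']).as_matrix();print(np.round(s['joints'],3).tolist(),np.round(s['position'],1),s['ee_rot'].round(4) if hasattr(s['ee_rot'],'round') else s['ee_rot'],'tilt',np.degrees(np.arccos(-M[2,2])).round(1),s['clock'])
v=s["position"]-np.array([551.3,-139.5,0]);c,q=np.cos(-.275),np.sin(-.275)
print("tcp slide",np.round([c*v[0]+q*v[1],-q*v[0]+c*v[1],v[2]],1),"F",np.round(s["contact_force"],1))
E
python3 js.py
```

```text
[0.128, 0.361, -0.529, 0.027, -0.812, 1.146] [ 447.4 -109.3   69.3] [ 0.9883 -0.1377 -0.0603  0.0268] tilt 7.6 6.6833
tcp slide [-108.2    0.8   69.3] F [ 1.  -1.4  0.2]
```

```bash
cat > kin.py <<'E'
from h import *
from scipy.spatial.transform import Rotation as R
from scipy.optimize import least_squares
DATA=[([1.487,.385,.008,0,-1.194,-.259],[210.046,588.626,231.312],[.985,-.171,0,0]),
([0.06,0.2,-1.02,0.9,-0.18,0.35],[447.2,-112.2,71.3],None),
([0.128,0.361,-0.529,0.027,-0.812,1.146],[447.4,-109.3,69.3],[0.9883,-0.1377,-0.0603,0.0268])]
M1=np.array([[0.931,-0.28,0.235],[-0.256,-0.958,-0.125],[0.26,0.056,-0.964]])
def E(a,t): return R.from_euler(a,t).as_matrix()
def fk(k,q,s4):
    h,a1,L1,D,L2,b2,L3=k[:7]
    A=E('z',q[0]); p=A@[a1,0,h]
    A=A@E('y',q[1]); p=p+A@[0,D,L1]
    A=A@E('y',-q[2]); p=p+A@[L2,0,b2]
    A=A@E('x',s4*q[3])@E('y',-q[4]); p=p+A@[L3,0,0]
    A=A@E('x',-q[5])@R.from_rotvec(k[7:10]).as_matrix()
    return p,A
def Rm(i):
    return M1 if i==1 else R.from_quat(DATA[i][2]).as_matrix()
E
python3 - <<'E'
from kin import *
best=None
for s4 in(1,-1):
  for y in (np.pi/2,-np.pi/2,0,np.pi):
    R0=(E('y',np.pi/2)@E('z',y)); 
    x0=np.r_[300,0,300,-150,300,0,250,R.from_matrix(R0).as_rotvec()]
    def f(k):
        o=[]
        for i,(q,p,_) in enumerate(DATA):
            P_,A=fk(k,q,s4);o+=list(P_-p);o+=list(200*(A-Rm(i)).ravel())
        return np.array(o+list((k[:7]-x0[:7])*.001))
    r=least_squares(f,x0);print(s4,round(y,2),round(r.cost,1),r.x.round(2))
    if best is None or r.cost<best[0]:best=(r.cost,s4,r.x,f(r.x))
print(best[3].round(1))
np.save("kin.npy",np.r_[best[1],best[2]])
E
```

```text
1 1.57 77834.9 [ 806.85  326.2  -101.83 -170.28  369.3   -68.68  290.77    2.4    -1.57
    2.49]
1 -1.57 77834.9 [ 806.85  326.2  -101.83 -170.28  369.3   -68.68  290.77   -1.57    1.03
   -1.63]
1 0 77834.9 [ 806.85  326.2  -101.83 -170.28  369.3   -68.68  290.77   -1.57    1.03
   -1.63]
1 3.14 77834.9 [ 806.85  326.2  -101.83 -170.28  369.3   -68.68  290.77    2.4    -1.57
    2.49]
-1 1.57 1113.4 [1437.85  674.14 -976.56 -155.29  397.86 -191.53   -9.43    2.42   -2.41
    2.42]
-1 -1.57 1113.4 [ 1.43785e+03  6.74140e+02 -9.76560e+02 -1.55290e+02  3.97860e+02
 -1.91530e+02 -9.43000e+00 -1.21000e+00  1.21000e+00 -1.21000e+00]
-1 0 1113.4 [ 1.43785e+03  6.74140e+02 -9.76560e+02 -1.55290e+02  3.97860e+02
 -1.91530e+02 -9.43000e+00 -1.21000e+00  1.21000e+00 -1.21000e+00]
-1 3.14 1113.4 [1437.85  674.14 -976.56 -155.29  397.86 -191.53   -9.43    2.42   -2.41
    2.42]
[ -4.5   3.  -13.7   0.3   0.7  -0.4   0.7  -0.3   0.1  -0.4   0.1   0.
  -4.  -15.4 -20.9  -0.6  -1.1   0.9  -1.2   0.2  -0.1   1.   -0.4   0.3
   0.9  10.6  34.6   0.1   0.5  -0.5   0.5  -0.2   0.1  -0.6  -0.    0.1
   1.1   0.7  -1.3  -0.    0.1  -0.2  -0.3]
```

```bash
cat > go.py <<'E'
# go.py x y z tiltdeg : delta from measured pose, slide-frame target
from h import *
import sys
from scipy.spatial.transform import Rotation as R
x,y,z,t=map(float,sys.argv[1:5])
s=readout.read_state();A=R.from_quat(s['ee_rot'])
c,q=np.cos(-.275),np.sin(-.275)
tgt=np.array([551.3+c*x-q*y,-139.5+q*x+c*y,z])
j=np.array([-q,c,0])
T=R.from_rotvec(-np.radians(t)*j)*R.from_euler('z',-.275)*R.from_euler('x',np.pi)
w=(T*A.inv()).as_rotvec()
print("shift",np.round(tgt-s['position'],1),"turn",w.round(3),"mag",np.linalg.norm(w).round(2), "rows",np.linalg.norm(w)/.125)
E
python3 go.py -128 0 70 0
```

```text
shift [-19.2   4.6   0.7] turn [ 0.037 -0.127  0.002] mag 0.13 rows 1.056622726873073
```

>>> move_arm([
  [-1,-10,2.3,0,0.02,-0.065,0],
  [-1,-19.2,4.6,0.7,0.037,-0.127,0],
  [-1,-19.2,4.6,0.7,0.037,-0.127,0],
  [-1,-19.2,4.6,0.7,0.037,-0.127,0],
])

```text
clock: 7.02
position: [427.6, -108.3, 69.5]
ee_rot: [0.99, -0.14, 0.002, 0.003]
contact_force: [0.9, 0.1, 0.6]
gripper_width: -0.2
```

```bash
python3 js.py
```

```text
[0.127, 0.279, -0.649, 0.011, -0.641, 1.153] [ 427.6 -108.3   69.5] [ 0.9901 -0.1404  0.0016  0.003 ] tilt 0.4 7.0167
tcp slide [-127.6   -3.6   69.5] F [0.9 0.1 0.6]
```

>>> move_arm([
  [-1,0,0,-20,0,0,0],
  [-1,0,0,-44,0,0,0],
  [-1,0,0,-44,0,0,0],
])

```text
clock: 7.27
position: [426.0, -108.6, 23.0]
ee_rot: [0.99, -0.141, -0.001, 0.004]
contact_force: [-1.2, 0.1, -0.5]
gripper_width: 0.1
```

```bash
python3 js.py
```

```text
[0.128, 0.367, -0.695, 0.015, -0.514, 1.148] [ 426.  -108.6   23. ] [ 0.9901 -0.1406 -0.0013  0.004 ] tilt 0.5 7.2667
tcp slide [-129.    -4.2   23. ] F [-1.2  0.1 -0.5]
```

>>> move_arm([
  [-1,0,0,0,-0.027,-0.096,0],
  [-1,0,0,0,-0.047,-0.168,0],
  [-1,0,0,0,-0.047,-0.168,0],
])

```text
clock: 7.52
position: [428.3, -108.4, 27.7]
ee_rot: [0.986, -0.139, 0.088, 0.015]
contact_force: [20.2, 12.2, -3.4]
gripper_width: -0.1
```

```bash
python3 js.py
```

```text
[0.13, 0.296, -0.973, 0.496, -0.159, 0.675] [ 428.3 -108.4   27.7] [ 0.9862 -0.1395  0.0876  0.0151] tilt 10.2 7.5167
tcp slide [-126.8   -3.5   27.7] F [20.2 12.2 -3.4]
```

```bash
python3 look.py f scene; python3 js.py
```

```text
tcp slide [-131.5   -6.3   26.7] F [-4.8 -0.2 -1.1] 7.5667
[0.129, 0.295, -0.981, 0.503, -0.164, 0.671] [ 423.  -109.8   26.7] [ 0.9867 -0.1385  0.0832  0.0182] tilt 9.8 7.5667
tcp slide [-131.5   -6.3   26.7] F [-4.8 -0.2 -1.1]
```

View pics/scene_f.png

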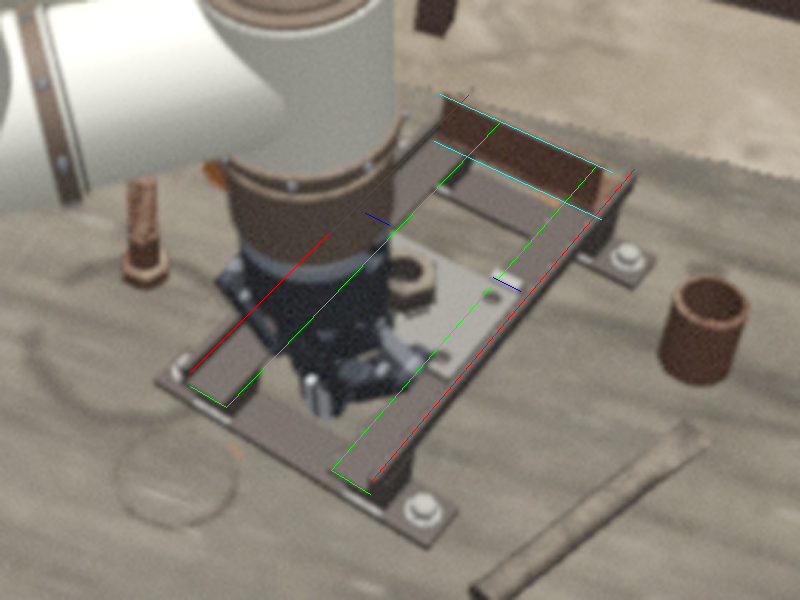

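```bash
python3 go.py -96 1 22 9.5
```

```text
shift [36.2 -2.7 -4.7] turn [0.014 0.001 0.005] mag 0.01 rows 0.1150054001785762
```

>>> move_arm([
  [-1,12,-1,-1.5,0.014,0,0.005],
  [-1,24,-2,-3,0.014,0,0.005],
  [-1,36,-2.7,-4.7,0.014,0,0.005],
  [-1,36,-2.7,-4.7,0.014,0,0.005],
])

```text
clock: 7.9
position: [467.0, -111.3, 23.1]
ee_rot: [0.986, -0.138, 0.087, 0.007]
contact_force: [0.5, -0.3, -0.9]
gripper_width: -0.0
```

```bash
python3 js.py; python3 go.py -88 1 22 12;python3 go.py -84 1 22 12
```

```text
[0.134, 0.359, -0.815, 0.259, -0.24, 0.912] [ 467.  -111.3   23.1] [ 0.9865 -0.1384  0.0873  0.0072] tilt 10.1 7.9
tcp slide [-88.8   4.3  23.1] F [ 0.5 -0.3 -0.9]
shift [-0.1 -3.4 -1.1] turn [-0.019 -0.03   0.003] mag 0.04 rows 0.28624107018056716
shift [ 3.8 -4.4 -1.1] turn [-0.019 -0.03   0.003] mag 0.04 rows 0.28624107018056716
```

>>> move_arm([
  [-1,-3,-2.5,-1,-0.019,-0.06,0],
  [-1,-3,-2.5,-1,-0.019,-0.06,0],
  [-1,-3,-2.5,-1,-0.019,-0.06,0],
])

```text
clock: 8.15
position: [463.9, -116.9, 32.8]
ee_rot: [0.985, -0.137, 0.108, 0.008]
contact_force: [-1.7, 1.2, -1.0]
gripper_width: 0.0
```

```bash
python3 js.py; python3 go.py -83 0 22 14
```

```text
[0.106, 0.323, -0.894, 0.428, -0.161, 0.771] [ 463.9 -116.9   32.8] [ 0.9846 -0.1374  0.1082  0.0075] tilt 12.5 8.15
tcp slide [-90.3  -2.   32.8] F [-1.7  1.2 -1. ]
shift [  7.5  -0.1 -10.8] turn [-0.022 -0.022  0.001] mag 0.03 rows 0.25047856382859524
```

```bash
python3 go.py -90 0 22 10
```

```text
shift [  0.8   1.8 -10.8] turn [-0.003  0.045  0.001] mag 0.04 rows 0.35902629305002737
```

>>> move_arm([
  [-1,0.8,1.8,-10.8,-0.003,0.045,0],
  [-1,0.8,1.8,-10.8,-0.003,0.045,0],
  [-1,4.8,0.7,-10.8,-0.003,0.045,0],
  [-1,8.5,-0.4,-10.8,-0.003,0.045,0],
  [-1,8.5,-0.4,-10.8,-0.003,0.045,0],
])

```text
clock: 8.57
position: [466.9, -117.5, 19.5]
ee_rot: [0.987, -0.138, 0.08, 0.014]
contact_force: [-11.2, 8.3, 1.6]
gripper_width: 0.2
```

```bash
python3 js.py
```

```text
[0.123, 0.371, -0.813, 0.282, -0.248, 0.902] [ 466.9 -117.5   19.5] [ 0.9871 -0.1379  0.0803  0.0139] tilt 9.4 8.5667
tcp slide [-87.3  -1.7  19.5] F [-11.2   8.3   1.6]
```

>>> move_arm([
  [-1,0.1,0,3.5,0,0,0],
  [-1,0.3,-0.1,7,0,0,0],
  [-1,0.7,-0.2,10.5,0,0,0],
  [-1,1.2,-0.3,14,0,0,0],
])

```text
clock: 8.9
position: [467.3, -117.8, 33.1]
ee_rot: [0.987, -0.138, 0.08, 0.014]
contact_force: [-10.5, 7.0, -1.3]
gripper_width: 0.1
```

```bash
python3 look.py g scene; python3 js.py
```

```text
tcp slide [-86.6  -2.   33.6] F [-11.5   8.1  -0.9] 8.95
[0.127, 0.344, -0.781, 0.229, -0.306, 0.952] [ 467.4 -117.9   33.6] [ 0.9871 -0.1382  0.0799  0.0139] tilt 9.3 8.95
tcp slide [-86.6  -2.   33.6] F [-11.5   8.1  -0.9]
```

View pics/scene_g.png

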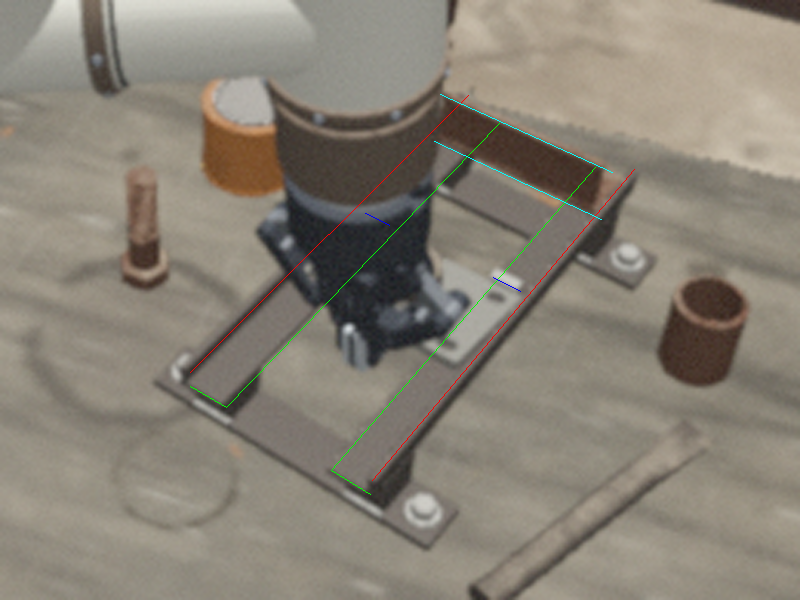

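>>> move_arm([
  [-1,0.8,-0.2,4.1,0,0,0],
  [-1,1.8,-0.5,8.1,0,0,0],
  [-1,2.6,-0.7,10.8,0,0,0],
  [-1,3.5,-1.0,13.5,0,0,0],
])

```text
clock: 9.28
position: [470.0, -118.9, 46.5]
ee_rot: [0.987, -0.138, 0.079, 0.014]
contact_force: [-12.8, 9.0, 2.0]
gripper_width: 0.0
```

```bash
python3 look.py h scene; python3 js.py
```

```text
tcp slide [-83.7  -2.2  46.9] F [-13.4   8.5   2.2] 9.3333
[0.126, 0.323, -0.749, 0.195, -0.36, 0.988] [ 470.2 -118.9   46.9] [ 0.9871 -0.1385  0.0791  0.0139] tilt 9.2 9.3333
tcp slide [-83.7  -2.2  46.9] F [-13.4   8.5   2.2]
```

View pics/scene_h.png

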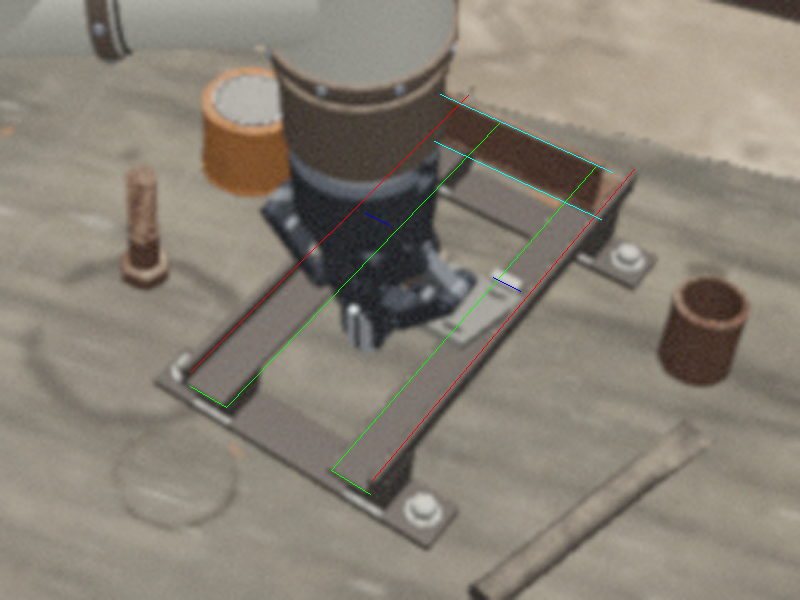

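>>> move_arm([
  [-1,2.3,-0.6,6.4,0,0,0],
  [-1,5.4,-1.5,12.6,0,0,0],
  [-1,9.1,-2.6,18.5,0,0,0],
  [-1,13.2,-3.7,24,0,0,0],
])

```text
clock: 9.67
position: [484.4, -122.6, 71.4]
ee_rot: [0.987, -0.138, 0.08, 0.014]
contact_force: [-6.6, 1.5, 2.8]
gripper_width: -0.2
```

```bash
python3 look.py i scene; python3 js.py
```

```text
tcp slide [-64.8  -0.5  73.5] F [-1.  -0.4  2.2] 9.7167
[0.115, 0.298, -0.671, 0.154, -0.449, 1.045] [ 488.8 -122.4   73.5] [ 0.9868 -0.1374  0.0843  0.0128] tilt 9.8 9.7167
tcp slide [-64.8  -0.5  73.5] F [-1.  -0.4  2.2]
```

View pics/scene_i.png

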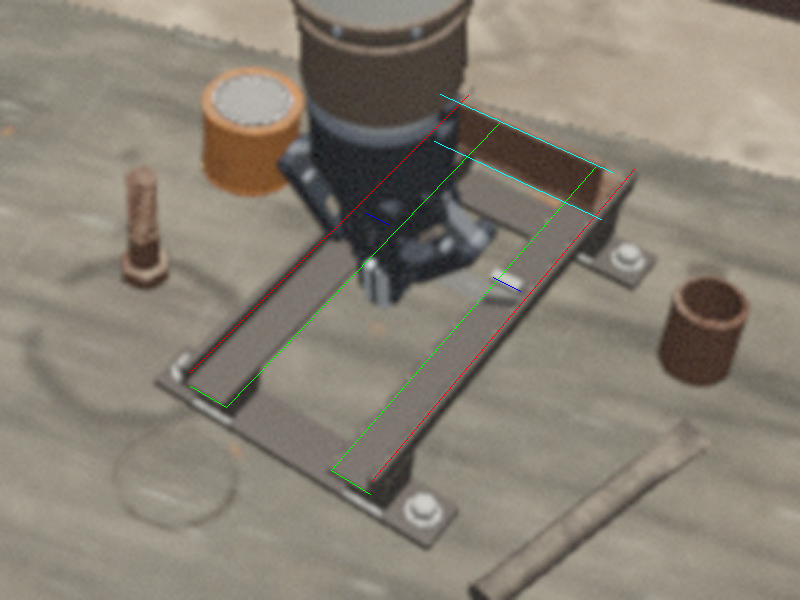

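>>> move_arm([
  [-1,4.5,-1.3,5.2,0,0,0],
  [-1,9.5,-2.7,9.9,0,0,0],
  [-1,14.8,-4.2,14.1,0,0,0],
  [-1,20.5,-5.8,17.9,0,0,0],
])

```text
clock: 10.05
position: [512.8, -127.9, 91.8]
ee_rot: [0.987, -0.137, 0.087, 0.012]
contact_force: [-0.4, -0.1, -0.7]
gripper_width: -0.2
```

```bash
python3 look.py j scene top; python3 js.py
```

```text
tcp slide [-39.1   1.1  92.2] F [-0.1  0.7  0. ] 10.15
[0.098, 0.302, -0.587, 0.13, -0.519, 1.09] [ 514.  -127.9   92.2] [ 0.9866 -0.1369  0.088   0.012 ] tilt 10.2 10.15
tcp slide [-39.1   1.1  92.2] F [-0.1  0.7  0. ]
```

View pics/scene_j.png

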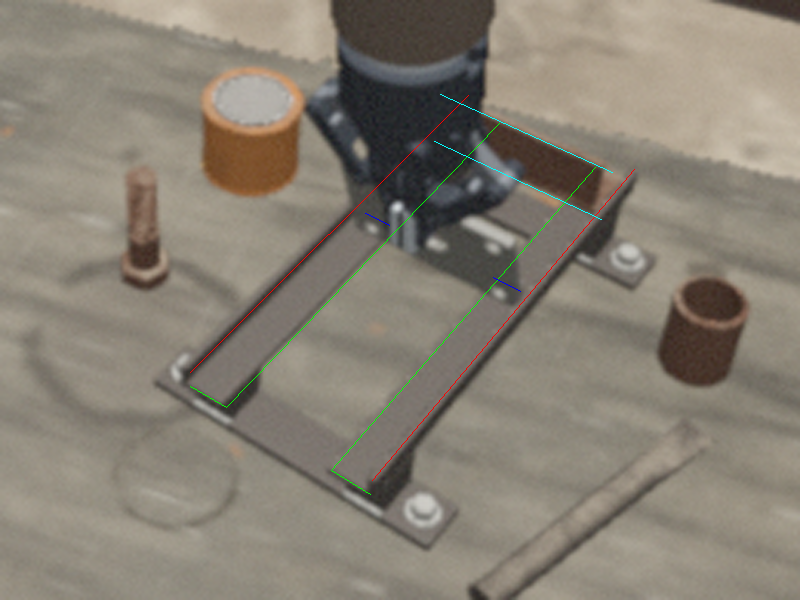

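View pics/top_j.png

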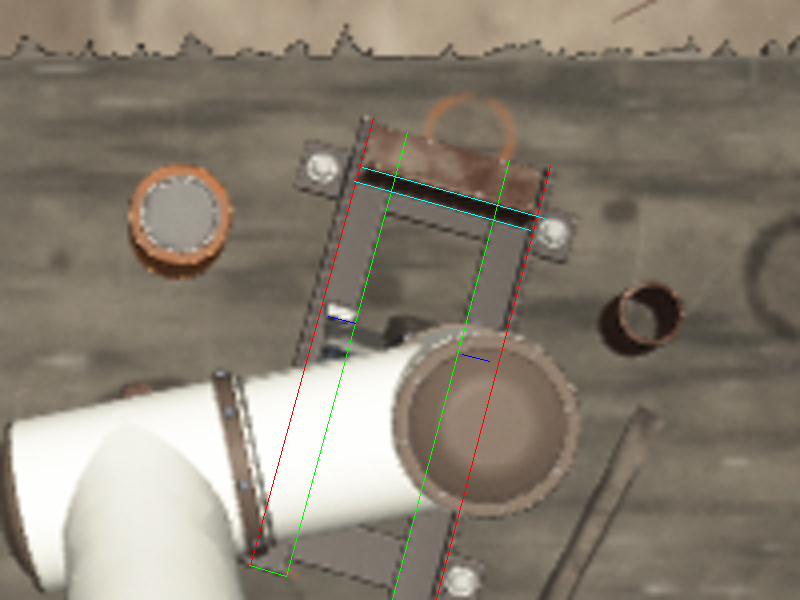

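>>> move_arm([
  [-1,7,-2,3,0,0,0],
  [-1,13,-3.7,6,0,0,0],
  [-1,19,-5.4,8,0,0,0],
  [-1,25,-7.1,9.5,0,0,0],
  [-1,31,-8.8,10.5,0,0,0],
])

```text
clock: 10.57
position: [543.3, -136.8, 101.7]
ee_rot: [0.987, -0.137, 0.086, 0.012]
contact_force: [-0.0, -0.6, 0.4]
gripper_width: -0.1
```

```bash
python3 look.py k scene; python3 js.py
```

```text
tcp slide [ -7.1   0.6 102. ] F [ 0.9 -0.   0.4] 10.6167
[0.074, 0.335, -0.493, 0.11, -0.58, 1.134] [ 544.6 -137.   102. ] [ 0.9867 -0.1368  0.0869  0.0123] tilt 10.1 10.6167
tcp slide [ -7.1   0.6 102. ] F [ 0.9 -0.   0.4]
```

View pics/scene_k.png

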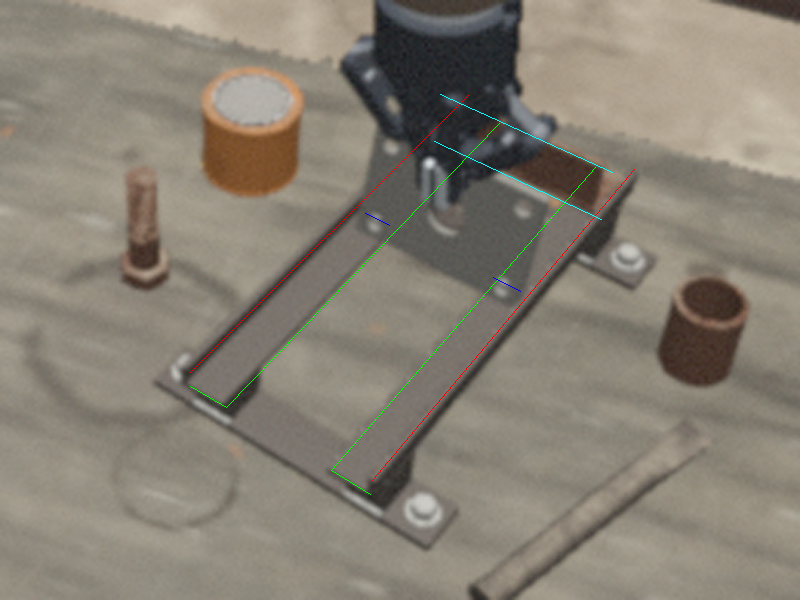

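>>> move_arm([
  [-1,5,-1.4,0,0,0,0],
  [-1,10,-2.8,0,0,0,0],
  [-1,15,-4.2,0,0,0,0],
  [-1,20,-5.6,0,0,0,0],
  [-1,20,-5.6,0,0,0,0],
])

```text
clock: 11.03
position: [563.3, -142.4, 101.4]
ee_rot: [0.987, -0.137, 0.086, 0.012]
contact_force: [0.1, -0.7, 0.8]
gripper_width: -0.1
```

```bash
python3 look.py l scene; python3 js.py
```

```text
tcp slide [ 11.6   0.4 101.2] F [ 0.3 -0.1  0.7] 11.0833
[0.061, 0.365, -0.444, 0.103, -0.601, 1.154] [ 562.6 -142.3  101.2] [ 0.9868 -0.137   0.0857  0.0124] tilt 9.9 11.0833
tcp slide [ 11.6   0.4 101.2] F [ 0.3 -0.1  0.7]
```

View pics/scene_l.png

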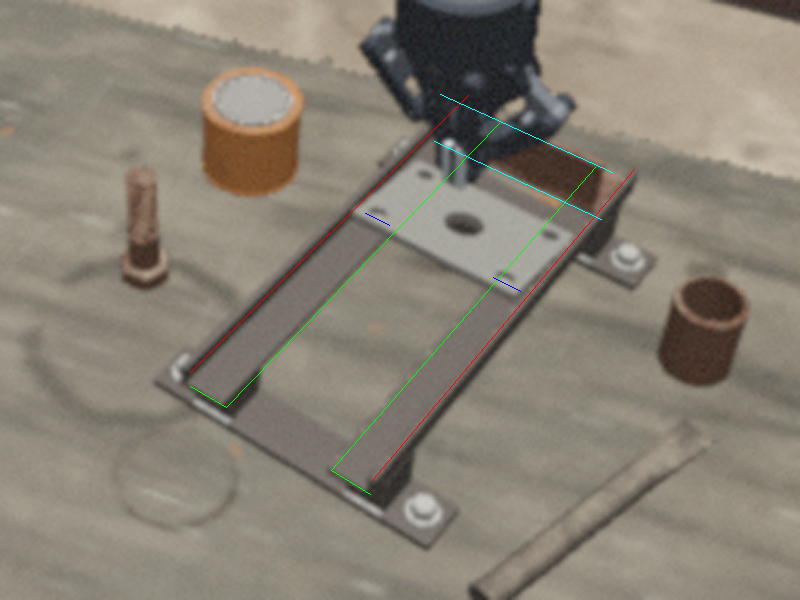

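```bash
python3 go.py -45 0 101 0
```

```text
shift [-54.6  15.   -0.2] turn [0.048 0.167 0.001] mag 0.17 rows 1.3874651879157829
```

>>> move_arm([
  [-1,-27,7.5,5,0.024,0.083,0],
  [-1,-54.6,15,5,0.048,0.167,0],
  [-1,-54.6,15,0,0.048,0.167,0],
  [-1,-54.6,15,-35,0.048,0.167,0],
  [-1,-54.6,15,-35,0.048,0.167,0],
])

```text
clock: 11.5
position: [504.0, -127.1, 61.8]
ee_rot: [0.99, -0.138, -0.004, 0.0]
contact_force: [-1.9, -0.2, -1.4]
gripper_width: -0.3
```

```bash
python3 js.py; python3 go.py -45 0 30 0; python3 look.py m scene top
```

```text
[0.065, 0.405, -0.456, -0.001, -0.718, 1.229] [ 504.  -127.1   61.8] [ 9.904e-01 -1.383e-01 -4.200e-03  4.000e-04] tilt 0.5 11.5
tcp slide [-48.9  -0.9  61.8] F [-1.9 -0.2 -1.4]
shift [  4.   -0.2 -31.8] turn [-0.    -0.009  0.003] mag 0.01 rows 0.07117921198257064
tcp slide [-46.3  -0.5  65.4] F [ 0.4  0.6 -0.1] 11.6
```

View pics/scene_m.png

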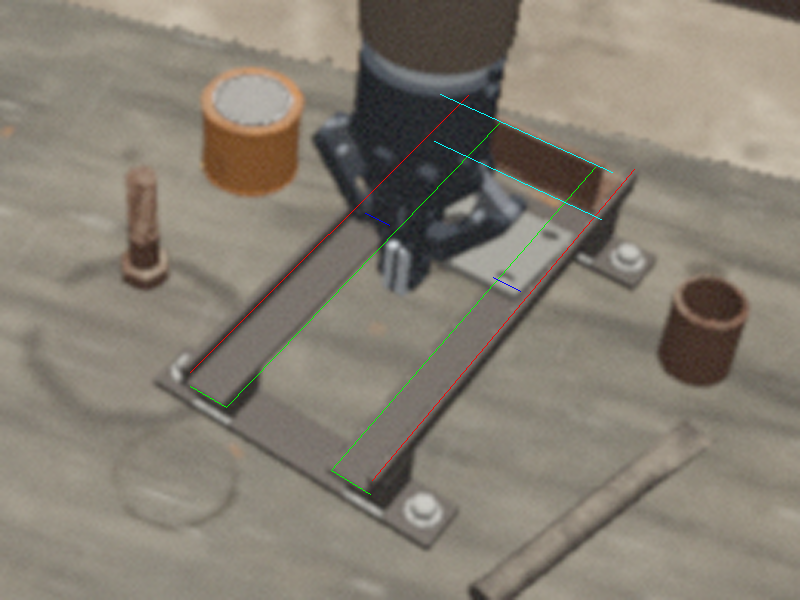

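>>> move_arm([
  [-1,0,0,-18,0,0,0],
  [-1,0,0,-35,0,0,0],
  [-1,10,-2.8,-35,0,0,0],
  [-1,20,-5.6,-35,0,0,0],
  [-1,25,-7.1,-35,0,0,0],
])

```text
clock: 12.02
position: [533.7, -134.6, 32.2]
ee_rot: [0.991, -0.137, 0.0, 0.0]
contact_force: [-1.2, 0.4, -0.9]
gripper_width: 0.1
```

>>> move_arm([
  [-1,3,-0.8,0,0,0,0],
  [-1,6,-1.7,0,0,0,0],
  [-1,9,-2.5,0,0,0,0],
  [-1,12,-3.4,0,0,0,0],
  [-1,12,-3.4,0,0,0,0],
])

```text
clock: 12.43
position: [545.1, -137.9, 31.6]
ee_rot: [0.991, -0.137, 0.0, 0.0]
contact_force: [-1.1, 1.1, -1.6]
gripper_width: -0.1
```

```bash
python3 js.py; python3 look.py n scene top
```

```text
[0.041, 0.502, -0.383, 0.001, -0.685, 1.254] [ 545.1 -137.9   31.6] [ 9.905e-01 -1.374e-01  3.000e-04  1.000e-04] tilt 0.0 12.4333
tcp slide [-6.4 -0.1 31.6] F [-1.1  1.1 -1.6]
tcp slide [-6.4 -0.  31.7] F [-0.4  0.6 -0.6] 12.5333
```

View pics/scene_n.png

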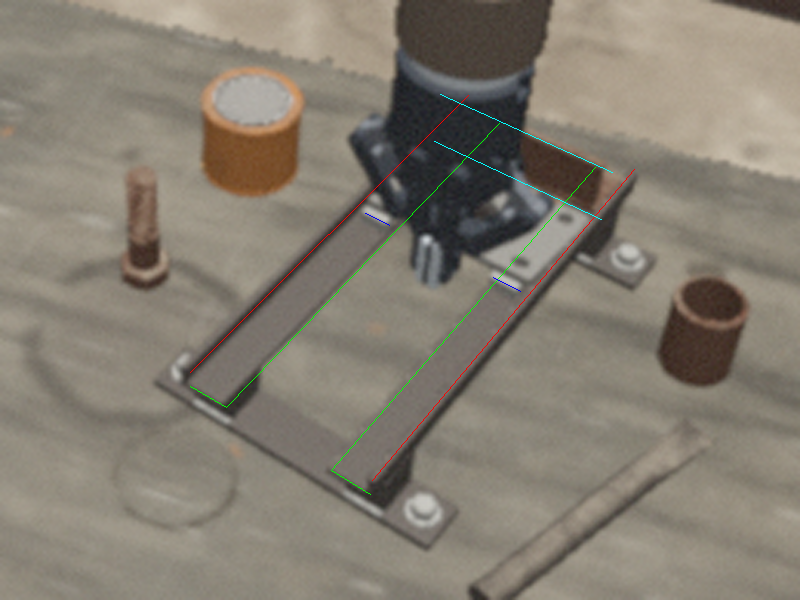

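Plate moving on; still a few mm short. Continue until the force rises at the end stop (expected tcp x ≈ +3).

>>> move_arm([
  [-1,2,-0.6,0,0,0,0],
  [-1,4,-1.1,0,0,0,0],
  [-1,6,-1.7,0,0,0,0],
  [-1,7.5,-2.1,0,0,0,0],
  [-1,7.5,-2.1,0,0,0,0],
])

```text
clock: 12.95
position: [552.1, -139.9, 31.4]
ee_rot: [0.991, -0.137, -0.0, 0.0]
contact_force: [-2.3, 0.7, 0.5]
gripper_width: -0.2
```

>>> move_arm([
  [-1,1,-0.3,0,0,0,0],
  [-1,2,-0.6,0,0,0,0],
  [-1,2,-0.6,0,0,0,0],
])

```text
clock: 13.2
position: [554.0, -140.5, 31.3]
ee_rot: [0.991, -0.137, -0.0, 0.0]
contact_force: [-2.9, 1.3, 0.3]
gripper_width: 0.2
```

```bash
python3 js.py; python3 look.py o scene top
```

```text
[0.035, 0.515, -0.359, 0.0, -0.698, 1.26] [ 554.  -140.5   31.3] [ 9.905e-01 -1.375e-01 -3.000e-04  1.000e-04] tilt 0.0 13.2
tcp slide [ 2.8 -0.2 31.3] F [-2.9  1.3  0.3]
tcp slide [ 2.8 -0.2 31.3] F [-3.   0.9  1.3] 13.3
```

View pics/scene_o.png

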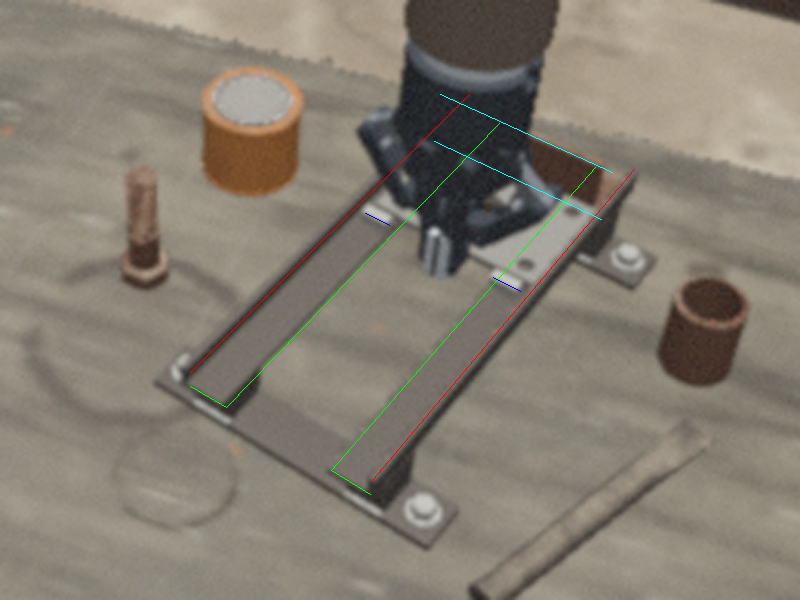

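>>> move_arm([
  [-1,1,-0.3,0,0,0,0],
  [-1,2,-0.6,0,0,0,0],
  [-1,2,-0.6,0,0,0,0],
])

```text
clock: 13.55
position: [554.0, -140.7, 31.3]
ee_rot: [0.99, -0.138, -0.002, 0.0]
contact_force: [-6.8, 2.0, 5.0]
gripper_width: 0.1
```

>>> move_arm([
  [-1,1,-0.3,0,0,0,0],
  [-1,2,-0.6,0,0,0,0],
  [-1,2,-0.6,0,0,0,0],
])

```text
clock: 13.8
position: [554.0, -141.0, 31.0]
ee_rot: [0.99, -0.138, -0.005, 0.0]
contact_force: [-10.3, 5.0, 7.6]
gripper_width: 0.3
```

```bash
python3 js.py
```

```text
[0.033, 0.519, -0.351, -0.002, -0.71, 1.262] [ 554. -141.   31.] [ 9.904e-01 -1.379e-01 -4.700e-03  1.000e-04] tilt 0.5 13.8
tcp slide [ 3.  -0.7 31. ] F [-10.3   5.    7.6]
```

>>> move_arm([
  [-1,-8,2.3,0,0,0,0],
  [-1,-24,6.8,0,0,0,0],
  [-1,-48,13.6,0,0,0,0],
  [-1,-58,16.4,35,0,0,0],
  [-1,-58,16.4,75,0,0,0],
])

```text
clock: 14.22
position: [496.5, -124.9, 104.7]
ee_rot: [0.991, -0.137, -0.003, 0.0]
contact_force: [0.9, -0.3, 0.7]
gripper_width: 0.2
```

>>> move_arm([
  [-1,-20,10,30,0,0,0],
  [-1,-40,40,60,0,0,0],
  [-1,-60,75,80,0,0,0],
  [-1,-70,110,90,0,0,0],
  [-1,-80,145,90,0,0,0],
])

```text
clock: 14.63
position: [422.0, 21.6, 200.2]
ee_rot: [0.99, -0.138, 0.005, -0.002]
contact_force: [1.1, 0.6, -0.1]
gripper_width: -0.0
```

>>> move_arm([
  [-1,0,40,0,0,0,0],
  [-1,0,80,0,0,0,0],
  [-1,0,120,0,0,0,0],
  [-1,0,160,0,0,0,0],
  [-1,0,160,0,0,0,0],
])

```text
clock: 15.05
position: [422.2, 186.5, 197.5]
ee_rot: [0.991, -0.134, 0.003, -0.003]
contact_force: [-0.3, 0.3, 1.1]
gripper_width: 0.2
```

```bash
python3 js.py; python3 look.py p scene top; python3 - <<'E'
from h import *
S=optics.get_image("scene");T=optics.get_image("top")
for k in["nut_plate","plate_near_edge","plate_far_edge","tin","tall_bolt","chisel","stub"]:
    for n,d in(("s",S),("t",T)):
        r=nets.tip_of(k,d);print(k,n,[(np.round(q["uv"],1).tolist(),round(q["conf"],2)) for q in r[:1]])
E
```

```text
[0.77, 0.131, -0.433, 0.001, -0.999, 0.531] [422.2 186.5 197.5] [ 0.991  -0.1341  0.0028 -0.0028] tilt 0.4 15.05
tcp slide [-212.8  278.7  197.5] F [-0.3  0.3  1.1]
tcp slide [-213.   273.8  196.7] F [ 0.3  0.2 -0.1] 15.15
nut_plate s [([388.4, 224.6], 0.94)]
nut_plate t [([379.8, 183.9], 0.73)]
plate_near_edge s [([277.3, 247.9], 0.69)]
plate_near_edge t [([378.2, 173.9], 0.94)]
plate_far_edge s [([375.8, 245.8], 0.62)]
plate_far_edge t [([372.5, 199.5], 0.9)]
tin s [([309.0, 212.3], 0.74)]
tin t [([313.4, 177.3], 0.64)]
tall_bolt s [([274.6, 247.0], 0.66)]
tall_bolt t [([302.6, 222.9], 0.53)]
chisel s [([422.9, 326.5], 0.86)]
chisel t [([418.7, 249.6], 0.84)]
stub s [([453.4, 275.6], 0.97)]
stub t [([426.3, 197.8], 0.67)]
```

View pics/scene_p.png

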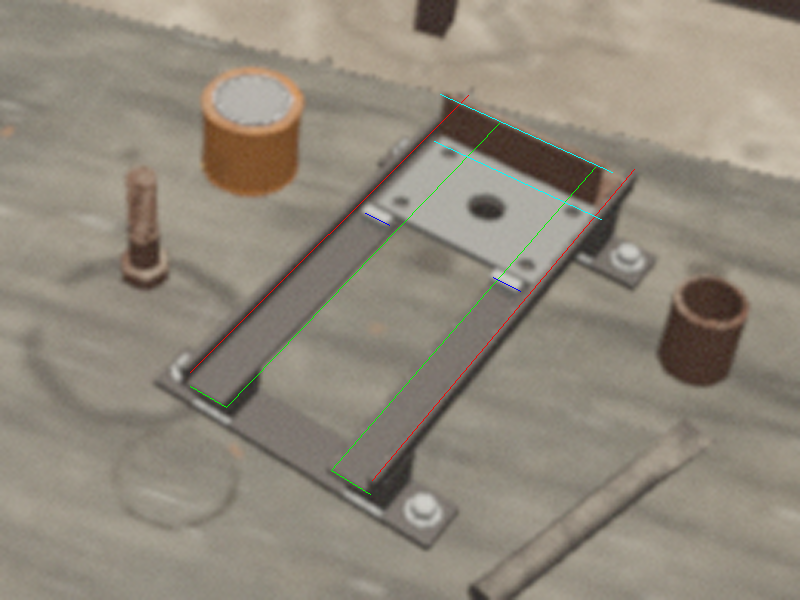

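View pics/top_p.png

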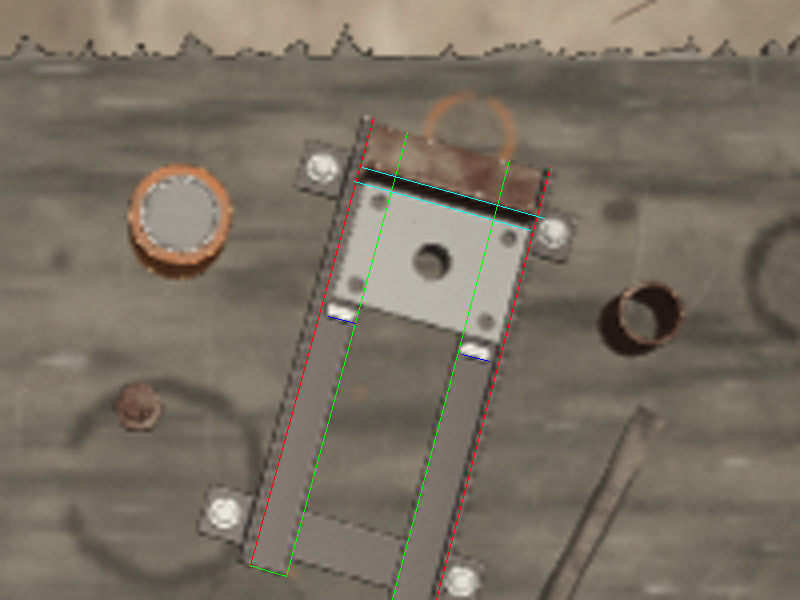

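```bash
python3 -c "
from bench import workorder
print(workorder.job_done())"
```

```text
the job is handed in; nothing more can be done
None
```

The plate now lies nut-down between the guides, past the lugs and against the end stop. I handed the job in with the clock at about 15.3 s; the hand-in reports no verdict.

- **To the lugs:** I pushed the plate forward with the shut fingertips until the force rose and the tip stopped.
- **Turning it over:** I raised its near edge in an arc from the gap, pressing it against the lugs with about 13–16 N. It stood upright and fell over them.
- **Home:** I pushed it by its trailing edge until the tip stalled 3 mm past the lug face (about 11 N). That puts the leading edge on the end stop.

**Last checks:**
- Both views show the plate flat, its trailing edge clear of the lugs and its leading edge along the end stop. The tin, bolt, chisel and stub look unmoved.
- The arm is clear of everything, with contact force near zero.

**What failed or disagreed:**
- **Tilt:** the 35° finger tilt I planned was out of the arm's reach. I lifted with about 10° and friction instead. A brief 20 N reading on the wrist came up while I tried tilts and was gone at the next reading.
- **Arm model:** a kinematic model I fitted did not match the positions, so I dropped it.
- **Point network:** in the last scene view it put the plate's near edge on the bolt. I relied on the top view and the picture there.
- **Slide fit:** the two cameras disagreed by about 2 mm, but the finger contacts at the lugs and the end stop matched the fit to within about 1 mm.

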